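# Clamp the blower and pull its filter cassette

## Task

Turn the red-knobbed crank of the blue table clamp clockwise until it stops, so that its pad presses tight on the foot of the grey blower unit. Then squeeze both orange side catches of the filter cassette fully in and, keeping them squeezed, lift the cassette straight out of the blower, which stays clamped where it is. Finish while still holding the cassette upright by its two squeezed catches, still, with its underside at least 5 cm above the blower's top and touching nothing else, and leave the other things on the bench where they are.

Things in the scene. Friction and masses are not known exactly. Their poses are not given: they have to be found in the camera images.
- clamp: Blue screw clamp fixed to the table. Origin on the table, straight below the upright screw's axis. Its post stands 74 to 110 mm to its -y side, at most 95 mm high; an arm 66 to 94 mm above the table runs from it along +y to the screw (12 mm steel rod), which a crank on top drives down.
- knob_mid (a point): On the axis of the crank's red upright knob (cylinder 18 mm thick, 43 mm tall, spins freely on its pin), 15 mm below its top; 45 mm from the screw axis. 157 mm above the table at crank 0, sinking 2.55 mm per rad of crank (144 mm at the stop). The steel crank arm lies 28 mm or more below this point.
- crank (a joint): Crank angle, rad; grows CLOCKWISE seen from above, screwing the clamp down 2.55 mm/rad. At 0 the crank points along the clamp's +x; starts at 0 to 1.8. The pad meets the foot at about 3.9, then its spring (6 N/mm) tightens up to the hard stop at 5.1 (about 20 N). Needs 2 to 4 N at the knob, stays where left. One grasp can carry the knob round all the way.
- pad: Brass pressure pad at the screw's lower end, 28 mm across, 8 mm thick; origin at the centre of its underside, which at crank 0 is 10 mm above the foot plate.
- housing: Grey blower, 0.9 kg, loose on the table. Base plate 10 mm thick, 90 mm wide (x), y -155 to +125 mm; its foot (-y) lies under the clamp's pad. Origin on the table below the cassette well's middle, some 125 mm along the clamp's +y, axes nearly parallel to the clamp's. Well 68 x 74 mm outside, opening 56 x 64, rim 60 mm high, floor 10 mm. Round fan, 82 mm across, 60 mm high, at y +82 mm.
- cassette: White and black filter cassette, 0.2 to 0.4 kg, 96 mm tall, 60 mm (y) by 52 mm (x) at the foot, 32 mm (x) above; upright in the well with 2 mm play, axes as the housing's. Origin: centre of its underside, 10 mm above the table when seated. Orange catches on its +x and -x sides hook under the well's rim; it cannot come out unless both are pressed in together.
- catch_a_face (a point): Point on the outer face of the orange catch on the cassette's +x side, mid-width, 16 mm below its top edge, 80 mm above the cassette's underside (90 mm above the table when seated). The upright ribbed face is 30 mm wide (y), from 6 to 46 mm above the well's rim. The two outer faces are 60 mm apart when free, 50 mm fully in.
- catch_b_face (a point): The same on the -x side.
- catch_a (a joint): How far the +x catch is pressed in towards the cassette, m: 0 free, 0.005 fully in (stop). Spring 2.8 N at 0 to 6.3 N fully in. The hook clears the rim from about 0.003; press it fully in.
- catch_b (a joint): The same for the -x catch.
- coupon: bystander: two bright metal plates welded side by side, 101 x 90 x 6 mm, lying flat; origin under its centre
- nozzle: bystander: copper tube standing on end, 22 mm across, 45 mm tall; origin under its centre
- spray: bystander: spray can 60 mm across, 170 mm tall; origin under its centre
- brush: bystander: brush lying flat, handle to its -x
- square: bystander: red triangular welding magnet, legs 110 mm, 14 mm thick, lying flat; origin at its right-angled corner
- mug: bystander: blue mug, 80 mm across, 90 mm tall; origin under its centre
Things that resemble listed ones, but are neither listed nor needed, are in the scene too. Leave any pink look-alike of the cassette alone.

How it is judged:
On the way, in this order (a step that is already met when the one before it is completed fails the run):
1. the clamp's pad presses on the blower's foot with more than 8 N (contact force between pad and housing above 8 N), for 0.2 s.
2. both catches are pressed in while the cassette is still seated (value of joint each of catch_a, catch_b above 0.0035 m and z of cassette in the frame of housing below 0.018 m), for 0.1 s.
At the end, for the whole second after the job is handed in: Cassette held still by the fingers, both catches over 3.5 mm in, underside over 95 mm above the table, tilt under 0.3 rad, touching nothing else; blower moved under 20 mm, level within 0.1 rad, still clamped with over 6 N; bystanders moved under 30 mm (value of joint each of catch_a, catch_b above 0.0035 m and distance of housing from where it was at the start of the episode below 0.02 m and angle between housing's own z axis and vertical below 0.1 rad and contact force between pad and housing above 6 N and height (world z) of cassette above 0.095 m and angle between cassette's own z axis and vertical below 0.3 rad and linear speed of cassette below 0.03 m/s and contact force between the fingers and cassette above 3 N and contact force between cassette and housing below 0.3 N and contact force between cassette and clamp below 0.3 N and contact force between cassette and spray below 0.3 N and contact force between cassette and mug below 0.3 N); the arm keeps its last pose, push and grip.
It fails at once if a bystander is shifted by more than 30 mm (distance of any of coupon, nozzle, spray, brush, square, mug from where it was at the start of the episode above 0.03 m).
It also fails if it takes over 59 s, if anything falls off the work surface, if the arm or the gripper's body presses on something with over 40 N, if the wrist force passes 120 N, or if a joint passes its speed limit or range.

## Robot

A 7-joint arm with a two-finger parallel gripper is mounted at the origin on the work surface. World frame = base frame: x ahead of the robot, y to its left, z up, the work surface at z = 0. Lengths are in m, angles in rad, forces in N, time in s.
With the tool pointing down it reaches from about 0.4 to 0.85 m from the base axis. Payload 10.4 kg.
Tool frame: the origin (TCP) lies on the centre line of the jaws, within the pads' length; the fingertips stand 8 mm ahead of it and the grasp point (between the pads) lies 11 mm behind it (tips_ahead is the distance from the TCP to the fingertips, in m); z points along the fingers, y is the line along which they close (so a half turn about z gives the same grasp; the last joint's range is limited). The gripper opens to 85 mm and grips with 20 to 120 N. Pads are 22 mm wide; open, the fingers measure 114 mm over their backs; the gripper's body (76 mm by 85 mm) begins 54 mm behind the grasp point. The pads swing forward as they close: fully open they stand 13 mm farther back than shut.
Start: joints at [1.245, 0.332, -0.065, 1.46, 0.022, 1.35, -0.088], TCP at [0.186, -0.597, 0.239] pointing down, gripper open.
Joint ranges: [-2.6, 2.6], [-0.5, 2.12], [-1.47, 1.34], [0.16, 2.42], [-1.27, 4.41], [0.06, 2.06], [-2.6, 2.6]. Speed limits (rad/s): [2.22, 2.22, 2.79, 2.79, 3.14, 3.14, 3.14].

## Interface

Orientations are given as a unit quaternion [x, y, z, w].
In Python, from plant import * gives the robot as it stands.
- The arm moves only by the tool apply_moves, never from a script. Its argument "plan" is a list of rows, each a list of 2 entries, a list of its own where there are three numbers: the shift along the tool's x, y, z normalised to -1 to 1, where 1 is 0.3 m, then the turn, a rotation vector about the tool's x, y, z normalised to -1 to 1, where 1 is 0.5 rad. A call has 1 to 20 rows; each row shifts and turns the commanded pose from where the row before left it, along the tool's axes as they then stand; what a row does not reach is not made up. A row lasts 1/8 s, in which the tool goes at most 62.5 mm and 10.7 degrees, less where a joint would pass 70% of its speed; a pose out of reach is approached as far as the arm can. A call with a number of a shift or a turn outside -1 to 1 is refused whole. A call with a gripper value outside its range is refused whole. "claw" is the opening, from -1 (shut) to 1 (fully open), set as the call begins (left out, the last holds). The fingers move at their own pace and stop on an object; "force" is the grip in N (left out, the last holds). Time passes only in rows, so rows that do not move let the fingers close. It gives the time, the measured TCP pose, the force, the opening and the grip force at its end, in the units of the state.
- observe(): the state, without advancing time (a new reading comes with each control period).
- snapshot(name): name is "side" or "top" or "wrist"; returns (picture, depth): 480x640x3 uint8, red, green, blue; 480x640 float32, m along the optical axis (not along the pixel's ray), 0 where there is no reading.
- camera_params(name): a dict with "intrinsics" (3x3 intrinsics, pixels), "xyz" and "rotation" of the camera in the world. Camera axes: x right, y down, z forward; pixel columns grow to the right and rows downward; lengths in m; the calibration is good to about 2 mm. A picture is of the moment at which its call begins: read the wrist's pose just before it. camera_params takes no time and is no camera call; for the wrist camera it gives the pose at the moment of the call.
- sign_off(): hands the job in; it is judged then, once.
The state is a dict: "time_s": time; "qpos": joint angles; "dq": joint speeds; "effort": joint torques, N m; "tcp_pos": TCP position; "orientation": TCP orientation; "force": force on the tool from outside, world axes, zero at the start; "wrist_torque": the same for the moment, N m; "width": opening from 0.0 (shut) to 1.0 (fully open); "finger_force": force on a finger pad.
Only numpy, scipy, OpenCV 4.12 (cv2) and the standard library are available. Lean on these libraries where they do the work, as an engineer would, in place of code of your own. Each camera call takes 0.05 s, during which the arm holds its last target. There are 200 camera calls.

## Working session

There is one attempt and no reset: what is moved stays moved. The work goes in short steps, Python scripts to look and compute and a tool call to move; the robot and the scene stay as the last step left them, time stands still between calls to the robot, and variables do not carry over. Pictures are saved under pics/ and viewed, at most 10 in all, crops included, and the job is handed in when it is done.

Besides the shell and the picture viewer there is one more tool, called after "Emit:" in YAML: its name, and indented under it one key for each argument. apply_moves: Moves the arm, as the interface text tells. Its arguments: {"type":"object","properties":{"plan":{"type":"array"},"claw":{"type":"number"},"force":{"type":"number"}},"required":["plan"]}

```bash
ls; mkdir -p pics; cat > h.py <<'E'
from plant import *
import numpy as np, cv2
from scipy.spatial.transform import Rotation as R
def shot(n,f=None):
    p,d=snapshot(n)
    c=camera_params(n)
    if f: cv2.imwrite('pics/'+f,cv2.cvtColor(p,cv2.COLOR_RGB2BGR))
    return p,d,c
def cloud(d,c):
    K=np.array(c['intrinsics']);v,u=np.mgrid[0:480,0:640]
    P=np.stack([(u-K[0,2])/K[0,0]*d,(v-K[1,2])/K[1,1]*d,d],-1)
    M=np.array(c['rotation'])
    M=M if M.shape==(3,3) else R.from_quat(M).as_matrix()
    return P@M.T+np.array(c['xyz'])
E
python3 - <<'E'
from h import *
for n in('side','top'):
    p,d,c=shot(n,n+'0.png'); print(n,c); np.savez(n+'0.npz',p=p,d=d,P=cloud(d,c))
print(observe())
E
```

```text
pics
side {'intrinsics': array([[519.20414706,   0.        , 330.8559339 ],
       [  0.        , 519.20414706, 236.61564692],
       [  0.        ,   0.        ,   1.        ]]), 'xyz': array([0.35722455, 0.79282217, 0.89826456]), 'rotation': array([-0.10089132,  0.91221932, -0.39381775,  0.0508373 ])}
top {'intrinsics': array([[456.89677768,   0.        , 322.58584827],
       [  0.        , 456.89677768, 229.37496993],
       [  0.        ,   0.        ,   1.        ]]), 'xyz': array([ 0.30849706, -0.02913772,  1.38813525]), 'rotation': array([ 0.7084293 , -0.69883614,  0.07544022, -0.0637554 ])}
{'time_s': 0.1, 'qpos': array([ 1.24540375,  0.33278139, -0.06468382,  1.46088796,  0.02161833,
        1.34990621, -0.08848514]), 'dq': array([ 2.45941825e-04, -1.95563272e-03, -8.80162530e-04, -1.81654260e-03,
       -9.56706389e-04, -9.19520511e-06, -1.41482835e-04]), 'effort': array([ 2.78453830e-03, -6.26746202e+01,  4.99167654e-02, -3.92435002e+01,
        1.62978249e-02,  6.93810551e-03, -1.14420669e-05]), 'tcp_pos': array([ 0.1862469 , -0.596248  ,  0.23859787]), 'orientation': array([ 9.88559483e-01,  1.50830154e-01, -1.38080623e-04, -6.28541768e-04]), 'force': array([ 0.18880206, -0.10572858,  0.61237594]), 'wrist_torque': array([-0.00261172,  0.0220181 ,  0.02336984]), 'finger_force': 0.0, 'width': 1.0017282176503226}
```

View pics/top0.png

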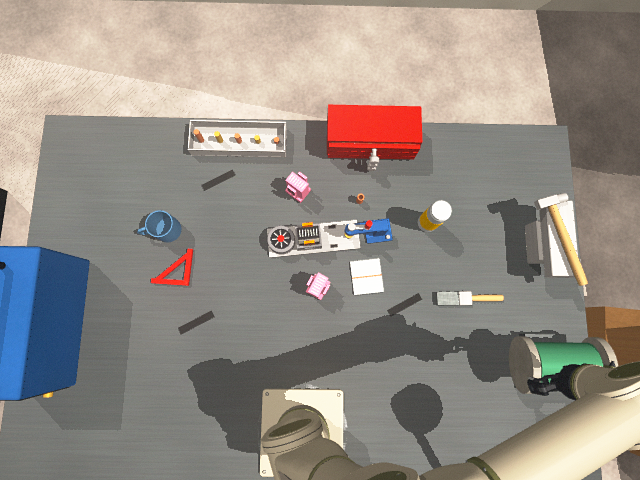

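View pics/side0.png

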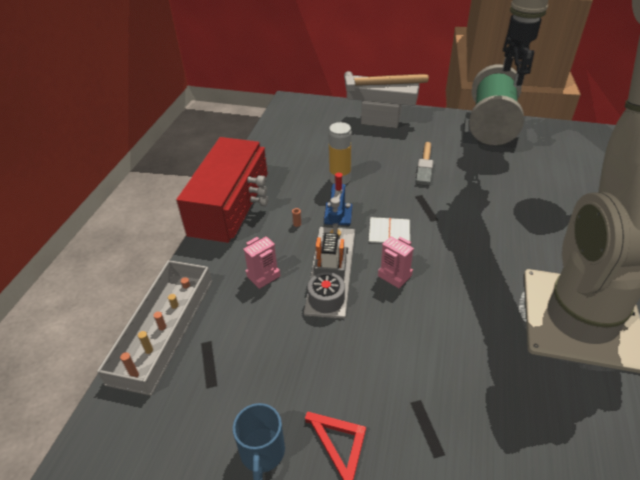

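The top view shows the housing and cassette at (309,236), with orange catches at about (309,225) and (309,248). The blue clamp is at (370,231) and its red knob at (369,224). Things that could be mistaken for these:
- **For the cassette:** the pink units at (297,186) and (318,285).
- **For the knob:** the fan's red hub (281,238), the red toolbox (375,130) and the red magnet (175,270).
- **For the catches:** the orange pegs in the tray (235,138).

I choose the cassette between the well walls at (309,236) and the red knob above the blue clamp at (369,224).

```bash
cat > m.py <<'E'
from h import *
for n,box in(('top',(205,265,255,400)),('side',(160,330,290,370))):
    z=np.load(n+'0.npz');p,P=z['p'],z['P'];hsv=cv2.cvtColor(p,cv2.COLOR_RGB2HSV)
    m=np.zeros((480,640),bool);m[box[0]:box[1],box[2]:box[3]]=1
    H,S,V=[hsv[...,i] for i in range(3)]
    for name,k in(('red',((H<5)|(H>174))&(S>170)&(V>90)),('orange',(H>8)&(H<20)&(S>170)&(V>120)),('blue',(H>100)&(H<125)&(S>150))):
        nl,l,st,ce=cv2.connectedComponentsWithStats((k&m).astype(np.uint8))
        for i in range(1,nl):
            if st[i,4]<12: continue
            q=P[l==i]; print(n,name,st[i,4],ce[i].round(1),'med',np.median(q,0).round(4),'min',np.percentile(q,3,0).round(3),'max',np.percentile(q,97,0).round(3))
z=np.load('top0.npz');P=z['P'];v,u=np.mgrid[0:480,0:640]
m=(v>200)&(v<265)&(u>255)&(u<400)
b=m&(P[...,2]>.006)&(P[...,2]<.014); q=P[b][:,:2].astype(np.float32); print('base',len(q),cv2.minAreaRect(q),q.min(0),q.max(0))
a=cv2.imread('pics/top0.png')[200:270,250:410];cv2.imwrite('pics/crop.png',cv2.resize(a,None,fx=5,fy=5,interpolation=cv2.INTER_CUBIC))
E
python3 m.py
```

```text
top red 38 [368.2 223.9] med [ 0.5696 -0.173   0.1676] min [ 0.563 -0.18   0.142] max [ 0.578 -0.166  0.172]
top red 35 [280.4 238.2] med [0.5457 0.0752 0.0616] min [0.537 0.067 0.058] max [0.554 0.081 0.065]
top orange 19 [307.3 225.6] med [ 0.5768 -0.0041  0.0969] min [ 0.576 -0.017  0.084] max [0.579 0.008 0.108]
top blue 427 [376.2 230.6] med [ 0.5687 -0.2129  0.0894] min [ 0.55  -0.258  0.006] max [ 0.611 -0.129  0.098]
side red 71 [338.4 180. ] med [ 0.5708 -0.1691  0.1585] min [ 0.566 -0.181  0.134] max [ 0.576 -0.165  0.169]
side red 35 [325.8 283.9] med [0.545  0.0739 0.0612] min [0.538 0.067 0.059] max [0.552 0.082 0.064]
side orange 24 [318.  243.5] med [ 0.5795 -0.0009  0.1054] min [ 0.577 -0.011  0.098] max [0.583 0.011 0.107]
base 1525 ((0.5760017037391663, -0.06557947397232056), (0.19867680966854095, 0.4424908757209778), 0.9520053267478943) [ 0.47498167 -0.2866344 ] [0.67796874 0.15675358]
```

View pics/crop.png

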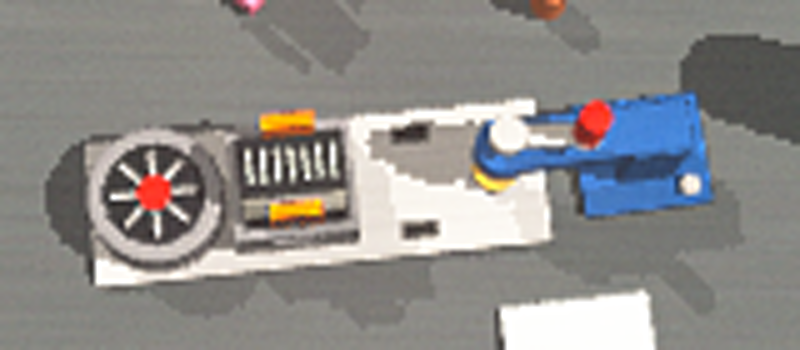

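The crop confirms the choice: the red knob is at crop (593,122), beside the white screw hub at (507,132), so the crank is near 1.7. The cassette sits in the well at (295,170), with orange catches at (287,122) and (297,211).

```bash
cat > m2.py <<'E'
from h import *
z=np.load('top0.npz');P=z['P'];p=z['p'];c=camera_params('top')
Rm=R.from_quat(c['rotation']).as_matrix();K=c['intrinsics']
def ray(u,v,h):
    d=Rm@np.linalg.inv(K)@[u,v,1]; return (c['xyz']+d*(h-c['xyz'][2])/d[2]).round(4)
for cu,cv in((97,285),(550,240),(535,100)): print('corner',ray(250+cu/5,200+cv/5,.01))
w=P[224:229,349:355];print('hub',w[...,2].round(3),np.median(w.reshape(-1,3),0))
print('hubray',ray(251+507/5-1,200+132/5,np.median(w[...,2])))
for cu,cv in((287,122),(297,211)): print('catch',ray(250+cu/5,200+cv/5,.106), P[200+cv//5,250+cu//5])
for cu,cv in((153,193),): print('fan',ray(250+cu/5,200+cv/5,.06))
print('knob',ray(250+593/5,200+119/5,.167))
r=P[205:265,255:400].reshape(-1,3)
m=(r[:,2]>.058)&(r[:,2]<.063)&(r[:,1]<.12)
print(len(r[m]))
m=(r[:,2]>.1)&(r[:,2]<.11)&(r[:,1]>-.06)&(r[:,1]<.05); q=r[m][:,:2];print('cass top',len(q),q.mean(0),q.min(0),q.max(0), cv2.minAreaRect(q.astype(np.float32)))
m=(r[:,2]>.085)&(r[:,2]<.1)&(r[:,1]<-.1); q=r[m][:,:2];print('clamp arm',cv2.minAreaRect(q.astype(np.float32)))
q=P[(z['P'][...,2]>.007)&(z['P'][...,2]<.013)]; q=q[(q[:,0]>.47)&(q[:,0]<.62)&(q[:,1]>-.16)&(q[:,1]<.13)]
print('base',cv2.minAreaRect(q[:,:2].astype(np.float32)))
E
python3 m2.py
```

```text
corner [0.4961 0.1099 0.01  ]
corner [ 0.5277 -0.1654  0.01  ]
corner [ 0.6152 -0.1565  0.01  ]
hub [[0.127 0.128 0.13  0.13  0.124 0.09 ]
 [0.127 0.127 0.125 0.124 0.13  0.124]
 [0.133 0.127 0.125 0.127 0.128 0.128]
 [0.126 0.127 0.127 0.122 0.131 0.13 ]
 [0.127 0.134 0.125 0.125 0.131 0.129]] [ 0.57150128 -0.13003641  0.12703112]
hubray [ 0.5704 -0.1298  0.127 ]
catch [ 0.5787 -0.0052  0.106 ] [ 0.57980928 -0.00402174  0.10603451]
catch [ 0.527  -0.0118  0.106 ] [ 0.5278596  -0.01065433  0.10433247]
fan [0.5443 0.0738 0.06  ]
knob [ 0.5701 -0.1737  0.167 ]
384
cass top 268 [ 0.55452243 -0.00704215] [ 0.52388797 -0.03606169] [0.58619154 0.02430909] ((0.5550833344459534, -0.006452515721321106), (0.0608711764216423, 0.06074477732181549), 5.180617809295654)
clamp arm ((0.577460765838623, -0.175901859998703), (0.03443796560168266, 0.12673413753509521), 7.461082458496094)
base ((0.5444477796554565, -0.016466036438941956), (0.2866046726703644, 0.14668287336826324), 89.62870025634766)
```

Emit:
apply_moves:
  plan:
    - [[0,0,0],[0,0,-0.3475]]
    - [[0,0,0],[0,0,-0.3475]]
    - [[0,0,0],[0,0,-0.3475]]
    - [[0,0,0],[0,0,-0.3475]]
    - [[0,0,0],[0,0,-0.3475]]
    - [[0,0,0],[0,0,-0.3475]]
    - [[0,0,0],[0,0,-0.3475]]
    - [[0,0,0],[0,0,-0.3475]]
    - [[0.104,0.12,-0.008],[0,0,0]]
    - [[0.104,0.12,-0.008],[0,0,0]]
    - [[0.104,0.12,-0.008],[0,0,0]]
    - [[0.104,0.12,-0.008],[0,0,0]]
    - [[0.104,0.12,-0.008],[0,0,0]]
    - [[0.104,0.12,-0.008],[0,0,0]]
    - [[0.104,0.12,-0.008],[0,0,0]]
    - [[0.104,0.12,-0.008],[0,0,0]]
    - [[0.104,0.12,-0.008],[0,0,0]]
    - [[0.104,0.12,-0.008],[0,0,0]]
    - [[0.104,0.12,-0.008],[0,0,0]]
    - [[0.104,0.12,-0.008],[0,0,0]]
  claw: 0.2
  force: 40

```text
time_s: 2.6
tcp_pos: [0.5703, -0.1713, 0.2679]
orientation: [0.663, 0.749, -0.0, -0.0]
force: [0.0, -0.8, 0.9]
width: 0.605
finger_force: 0.0
```

```bash
cat > w.py <<'E'
from h import *
import sys
o=observe(); print(o['tcp_pos'].round(4),o['orientation'].round(4),'yaw',2*np.arctan2(o['orientation'][1],o['orientation'][0]))
p,d,c=shot('wrist',sys.argv[1]);P=cloud(d,c);np.savez('w.npz',p=p,d=d,P=P)
hsv=cv2.cvtColor(p,cv2.COLOR_RGB2HSV);H,S,V=[hsv[...,i] for i in range(3)]
for name,k in(('red',((H<5)|(H>174))&(S>170)&(V>60)),('orange',(H>8)&(H<22)&(S>150)&(V>90))):
    nl,l,st,ce=cv2.connectedComponentsWithStats((k).astype(np.uint8))
    for i in range(1,nl):
        if st[i,4]<150: continue
        q=P[l==i]; q=q[q[:,2]<.25]
        if len(q)<50: continue
        print(name,st[i,4],ce[i].round(0),'med',np.median(q,0).round(4),np.percentile(q,2,0).round(4),np.percentile(q,98,0).round(4))
        t=q[q[:,2]>np.percentile(q[:,2],98)-.006]; print('  top',len(t),(t.min(0)+t.max(0)).round(4)/2,(t.max(0)-t.min(0)).round(4))
E
python3 w.py w1.png
```

```text
[ 0.5703 -0.1713  0.2679] [ 6.628e-01  7.488e-01 -2.000e-04 -1.000e-04] yaw 1.6924298779812548
red 29404 [583. 283.] med [ 0.8233 -0.2015  0.1072] [ 0.8176 -0.3203  0.0265] [ 0.907  -0.0601  0.1211]
  top 11089 [ 0.8825 -0.2119  0.1188] [0.1019 0.234  0.0073]
red 266 [323. 237.] med [ 0.5762 -0.1609  0.1533] [ 0.5703 -0.164   0.1313] [ 0.5832 -0.1599  0.1674]
  top 68 [ 0.5764  -0.16245  0.16475] [0.0132 0.0049 0.0061]
red 511 [632. 462.] med [ 1.9749 -1.189  -0.6291] [ 1.9685 -1.2637 -0.6538] [ 1.9808 -1.0836 -0.5866]
  top 25 [ 1.9735  -1.2103  -0.58575] [0.0117 0.0466 0.0132]
orange 489 [297.  21.] med [ 0.5353 -0.0069  0.0976] [ 0.5315 -0.0194  0.0291] [0.5378 0.0221 0.1072]
  top 220 [ 0.5345  -0.00875  0.1051 ] [0.0064 0.0219 0.0077]
orange 636 [359.  22.] med [ 0.583  -0.0038  0.1054] [ 0.5789 -0.0133  0.0591] [0.5886 0.0089 0.1077]
  top 395 [ 0.5839  -0.00215  0.10505] [0.0105 0.0228 0.0064]
orange 2300 [335. 375.] med [ 0.6134 -0.3407  0.083 ] [ 0.5908 -0.355   0.0377] [ 0.6432 -0.337   0.1181]
  top 227 [ 0.6147  -0.347    0.11705] [0.0495 0.0209 0.0098]
```

View pics/w1.png

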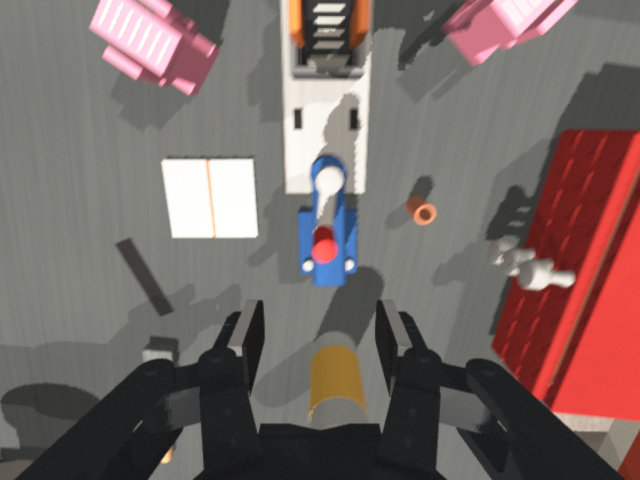

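```bash
cat > w2.py <<'E'
from h import *
def circ(p,c,box,h,lo,hi,s=1):
    pass
p,d,c=shot('wrist');P=cloud(d,c);o=observe();print(o['tcp_pos'].round(4),c['xyz'].round(4))
Rm=R.from_quat(c['rotation']).as_matrix();K=c['intrinsics'];print(Rm.round(3))
def ray(u,v,h):
    q=Rm@np.linalg.inv(K)@[u,v,1]; return (c['xyz']+q*(h-c['xyz'][2])/q[2]).round(4)
hsv=cv2.cvtColor(p,cv2.COLOR_RGB2HSV);H,S,V=[hsv[...,i] for i in range(3)]
k=((H<8)|(H>170))&(S>110)&(V>40);k[:,:290]=0;k[:,360:]=0;k[:200]=0;k[280:]=0
v,u=np.where(k);print('knob px',u.min(),u.max(),v.min(),v.max(),len(u))
cx=(u.min()+u.max())/2
# tool centre line: tips mid
for h in(.1675,):print('knob top',ray(cx,v.min()+ (u.max()-u.min())/2,h),ray(cx,v.max()-(u.max()-u.min())/2,h))
print('hub',ray(329,180,.127))
print('tcp px', K@(Rm.T@(o['tcp_pos']+[0,0,0]-c['xyz']))/ (Rm.T@(o['tcp_pos']-c['xyz']))[2])
a=p[130:290,260:390];cv2.imwrite('pics/w2.png',cv2.cvtColor(cv2.resize(a,None,fx=4,fy=3.5),cv2.COLOR_RGB2BGR))
E
python3 w2.py
```

```text
[ 0.5721 -0.1664  0.2679] [ 0.5612 -0.0854  0.4023]
[[ 0.992  0.123  0.043]
 [ 0.13  -0.939 -0.318]
 [ 0.002  0.32  -0.947]]
knob px 305 327 235 272 717
knob top [ 0.5697 -0.166   0.1675] [ 0.5712 -0.1776  0.1675]
hub [ 0.5744 -0.1237  0.127 ]
tcp px [319.4908955  320.94752585   1.        ]
```

Emit:
apply_moves:
  plan:
    - [[0,0,0.06],[0,0,0]]
    - [[0,0,0.1],[0,0,0]]
    - [[0,0,0.06],[0,0,0]]
    - [[0,0,0.04],[0,0,0]]
    - [[0,0,0],[0,0,0]]
    - [[0,0,0],[0,0,0]]
    - [[0,0,0],[0,0,0]]
    - [[0,0,0],[0,0,0]]

```text
time_s: 3.7
tcp_pos: [0.5699, -0.1724, 0.1906]
orientation: [0.663, 0.749, 0.0, 0.0]
force: [-0.3, 0.6, 1.7]
width: 0.601
finger_force: 0.0
```

```bash
python3 w2.py;python3 w2.py
```

```text
[ 0.5698 -0.1724  0.1905] [ 0.5596 -0.0909  0.3246]
[[ 0.992  0.115  0.04 ]
 [ 0.122 -0.939 -0.321]
 [ 0.001  0.324 -0.946]]
knob px 309 337 260 279 477
knob top [ 0.57   -0.1597  0.1675] [ 0.5694 -0.1549  0.1675]
hub [ 0.5688 -0.1191  0.127 ]
tcp px [319.48176988 320.93294117   1.        ]
[ 0.5697 -0.1724  0.1904] [ 0.5596 -0.0909  0.3245]
[[ 0.992  0.116  0.04 ]
 [ 0.122 -0.939 -0.321]
 [ 0.001  0.324 -0.946]]
knob px 309 337 260 279 473
knob top [ 0.57   -0.1596  0.1675] [ 0.5693 -0.1548  0.1675]
hub [ 0.5687 -0.1191  0.127 ]
tcp px [319.45006141 321.00965097   1.        ]
```

View pics/w2.png

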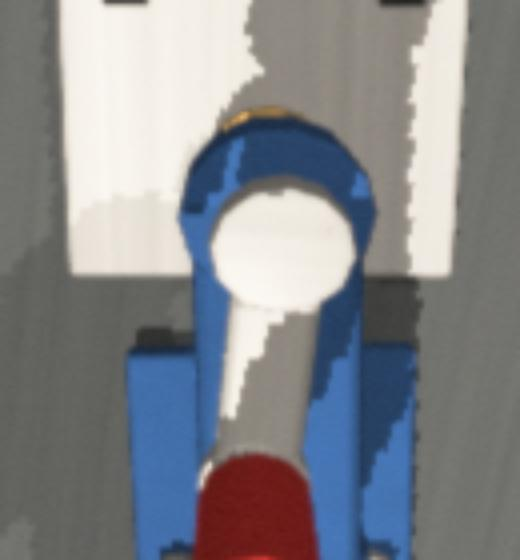

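The crop shows the white hub top centred at wrist pixel (331,200). The arm runs down to the knob at about (323,265+), where my mask cut off at row 280. I'll extend it.

```bash
sed -i 's/k\[280:\]=0/k[330:]=0/; s/ray(329,180,.127)/ray(331.3,200,.127)/' w2.py; cat >> w2.py <<'E'
t=k&(V>np.percentile(V[k],60));v,u=np.where(t)
for r in range(v.min(),330,6):
    uu=np.where(k[r])[0]
    if len(uu):print(r,uu.min(),uu.max(),V[r,uu].mean().round(),P[r,uu[len(uu)//2]].round(4))
E
python3 w2.py
```

```text
[ 0.5697 -0.1724  0.1903] [ 0.5595 -0.0909  0.3245]
[[ 0.992  0.116  0.04 ]
 [ 0.122 -0.939 -0.321]
 [ 0.001  0.323 -0.946]]
knob px 308 340 260 318 1598
knob top [ 0.5705 -0.1606  0.1675] [ 0.5724 -0.175   0.1675]
hub [ 0.5715 -0.1303  0.127 ]
tcp px [319.44465456 321.02445267   1.        ]
291 308 339 181.0 [ 0.5716 -0.1688  0.1674]
297 309 340 240.0 [ 0.5725 -0.1723  0.1671]
303 308 340 250.0 [ 0.5726 -0.1764  0.1659]
309 309 339 246.0 [ 0.573  -0.1797  0.1662]
315 314 334 243.0 [ 0.5734 -0.1832  0.1663]
```

Emit:
apply_moves:
  plan:
    - [[-0.009,0.006,0.04],[0,0,0]]
    - [[0,0,0.05],[0,0,0]]
    - [[0,0,0.04],[0,0,0]]
    - [[0,0,0.025],[0,0,0]]
    - [[0,0,0],[0,0,0]]
    - [[0,0,0],[0,0,0]]

```text
time_s: 4.6
tcp_pos: [0.572, -0.1749, 0.144]
orientation: [0.663, 0.749, 0.0, 0.0]
force: [-0.1, -0.2, -0.9]
width: 0.604
finger_force: 0.0
```

Emit:
apply_moves:
  plan:
    - [[0,0,0],[0,0,0]]
    - [[0,0,0],[0,0,0]]
    - [[0,0,0],[0,0,0]]
    - [[0,0,0],[0,0,0]]
    - [[0,0,0],[0,0,0]]
    - [[0,0,0],[0,0,0]]
    - [[0,0,0],[0,0,0]]
    - [[0,0,0],[0,0,0]]
  claw: -1
  force: 45

```text
time_s: 5.6
tcp_pos: [0.572, -0.1749, 0.144]
orientation: [0.663, 0.749, 0.0, 0.0]
force: [-0.5, 0.2, 5.0]
width: 0.197
finger_force: 43.9
```

```bash
cat > arc.py <<'E'
import numpy as np
psi=1.692;X=np.array([np.cos(psi),np.sin(psi)]);Y=np.array([np.sin(psi),-np.cos(psi)])
r=.0447;a=-1.56-np.arange(0,22)*.17
q=np.c_[r*np.cos(a),r*np.sin(a)];d=np.diff(q,axis=0)/.3
print([[round(float(e@X),4),round(float(e@Y),4),.0014] for e in d]); print(q+[.5715,-.1303])
E
python3 arc.py
```

```text
[[0.0049, -0.0248, 0.0014], [0.009, -0.0236, 0.0014], [0.0129, -0.0218, 0.0014], [0.0164, -0.0193, 0.0014], [0.0194, -0.0162, 0.0014], [0.0219, -0.0127, 0.0014], [0.0237, -0.0088, 0.0014], [0.0249, -0.0047, 0.0014], [0.0253, -0.0004, 0.0014], [0.025, 0.0039, 0.0014], [0.024, 0.0081, 0.0014], [0.0223, 0.012, 0.0014], [0.0199, 0.0156, 0.0014], [0.017, 0.0187, 0.0014], [0.0136, 0.0214, 0.0014], [0.0098, 0.0233, 0.0014], [0.0057, 0.0247, 0.0014], [0.0014, 0.0253, 0.0014], [-0.0029, 0.0251, 0.0014], [-0.0071, 0.0243, 0.0014], [-0.0111, 0.0227, 0.0014]]
[[ 0.57198259 -0.17499739]
 [ 0.56441362 -0.17443472]
 [ 0.55704896 -0.17259961]
 [ 0.55010092 -0.16954499]
 [ 0.54376984 -0.16535892]
 [ 0.53823822 -0.16016209]
 [ 0.53366556 -0.15410431]
 [ 0.53018368 -0.14736025]
 [ 0.52789298 -0.14012433]
 [ 0.52685948 -0.13260517]
 [ 0.52711299 -0.12501955]
 [ 0.5286462  -0.11758617]
 [ 0.5314149  -0.11051934]
 [ 0.53533927 -0.10402279]
 [ 0.54030618 -0.09828382]
 [ 0.54617242 -0.0934679 ]
 [ 0.55276886 -0.08971386]
 [ 0.55990533 -0.08712994]
 [ 0.56737609 -0.08579064]
 [ 0.57496573 -0.08573456]
 [ 0.58245546 -0.08696332]
 [ 0.58962933 -0.0894415 ]]
```

First 8 rows, then check.

Emit:
apply_moves:
  plan:
    - [[0.0049,-0.0248,0.0014],[0,0,0]]
    - [[0.009,-0.0236,0.0014],[0,0,0]]
    - [[0.0129,-0.0218,0.0014],[0,0,0]]
    - [[0.0164,-0.0193,0.0014],[0,0,0]]
    - [[0.0194,-0.0162,0.0014],[0,0,0]]
    - [[0.0219,-0.0127,0.0014],[0,0,0]]
    - [[0.0237,-0.0088,0.0014],[0,0,0]]
    - [[0.0249,-0.0047,0.0014],[0,0,0]]

```text
time_s: 6.6
tcp_pos: [0.5273, -0.1404, 0.1405]
orientation: [0.663, 0.749, -0.0, 0.0]
force: [0.9, -2.1, 6.3]
width: 0.198
finger_force: 44.0
```

Forces are low and the arm is on the path, so I'll continue.

Emit:
apply_moves:
  plan:
    - [[0.0253,-0.0004,0.0014],[0,0,0]]
    - [[0.025,0.0039,0.0014],[0,0,0]]
    - [[0.024,0.0081,0.0014],[0,0,0]]
    - [[0.0223,0.012,0.0014],[0,0,0]]
    - [[0.0199,0.0156,0.0014],[0,0,0]]
    - [[0.017,0.0187,0.0014],[0,0,0]]
    - [[0.0136,0.0214,0.0014],[0,0,0]]
    - [[0.0098,0.0233,0.0014],[0,0,0]]
    - [[0.0057,0.0247,0.0014],[0,0,0]]

```text
time_s: 7.72
tcp_pos: [0.5592, -0.0864, 0.1367]
orientation: [0.663, 0.749, -0.0, -0.0]
force: [-3.4, 0.6, 8.0]
width: 0.196
finger_force: 44.1
```

Emit:
apply_moves:
  plan:
    - [[0.0014,0.0253,0.0014],[0,0,0]]
    - [[-0.0015,0.0126,0.0007],[0,0,0]]
    - [[-0.0015,0.0126,0.0007],[0,0,0]]
    - [[0,0,0],[0,0,0]]

```text
time_s: 8.22
tcp_pos: [0.5746, -0.085, 0.1359]
orientation: [0.663, 0.749, 0.0, -0.0]
force: [0.1, 1.3, 6.3]
width: 0.195
finger_force: 44.1
```

Emit:
apply_moves:
  plan:
    - [[-0.0032,0.0085,0.0005],[0,0,0]]
    - [[-0.0036,0.0083,0.0005],[0,0,0]]
    - [[-0.0042,0.0081,0.0005],[0,0,0]]
    - [[0,0,0],[0,0,0]]

```text
time_s: 8.72
tcp_pos: [0.5822, -0.0864, 0.1354]
orientation: [0.662, 0.749, 0.0, -0.001]
force: [-1.1, 3.3, 7.8]
width: 0.194
finger_force: 44.5
```

Emit:
apply_moves:
  plan:
    - [[-0.0045,0.008,0.0005],[0,0,0]]
    - [[-0.005,0.0078,0.0005],[0,0,0]]
    - [[0,0,0],[0,0,0]]

```text
time_s: 9.1
tcp_pos: [0.5836, -0.0867, 0.135]
orientation: [0.662, 0.75, -0.002, -0.004]
force: [-23.3, 9.8, 23.9]
width: 0.199
finger_force: 46.5
```

Emit:
apply_moves:
  plan:
    - [[0.005,-0.0078,-0.0005],[0,0,0]]
    - [[0.002,-0.004,0],[0,0,0]]
    - [[0,0,0],[0,0,0]]

```text
time_s: 9.48
tcp_pos: [0.5826, -0.0865, 0.1353]
orientation: [0.662, 0.749, -0.0, -0.001]
force: [-6.4, 5.7, 10.7]
width: 0.196
finger_force: 44.8
```

Emit:
apply_moves:
  plan:
    - [[0,0,0],[0,0,0]]
    - [[0,0,0],[0,0,0]]
    - [[0,0,0],[0,0,0]]
    - [[0,0,0],[0,0,0]]
    - [[0,0,-0.05],[0,0,0]]
    - [[0,0,-0.1],[0,0,0]]
    - [[0,0,-0.1],[0,0,0]]
    - [[0,0,-0.05],[0,0,0]]
    - [[0,0,0],[0,0,0]]
    - [[0,0,0],[0,0,0]]
    - [[0,0,0],[0,0,0]]
    - [[0,0,0],[0,0,0]]
  claw: 1

```text
time_s: 10.98
tcp_pos: [0.5835, -0.0886, 0.2243]
orientation: [0.663, 0.749, -0.0, -0.0]
force: [-0.3, -0.3, 0.6]
width: 1.005
finger_force: 0.0
```

```bash
python3 w.py w3.png
```

```text
[ 0.5835 -0.0886  0.2243] [ 6.627e-01  7.489e-01 -2.000e-04 -5.000e-04] yaw 1.69284140505727
red 551 [296.  11.] med [0.5461 0.0713 0.0606] [0.5373 0.0633 0.0588] [0.5547 0.0781 0.0622]
  top 550 [0.54585 0.07075 0.05985] [0.0193 0.0161 0.0061]
red 20329 [588. 314.] med [ 0.8176 -0.1347  0.0986] [ 0.8145 -0.2302  0.0196] [ 0.8843 -0.0607  0.1207]
  top 5366 [ 0.86665 -0.1719   0.1184 ] [0.0759 0.1824 0.0074]
red 547 [319. 247.] med [ 0.5821 -0.0803  0.1483] [ 0.5743 -0.0914  0.1224] [ 0.5898 -0.0786  0.1594]
  top 213 [ 0.58235 -0.08685  0.15705] [0.0166 0.0171 0.0071]
red 773 [514. 465.] med [ 0.8157 -0.3148  0.0935] [ 0.8146 -0.334   0.067 ] [ 0.824  -0.2964  0.1079]
  top 199 [ 0.8213  -0.30855  0.1052 ] [0.0142 0.0265 0.0064]
orange 767 [259. 125.] med [ 0.5318 -0.0118  0.1051] [ 0.5251 -0.0259  0.0749] [0.5353 0.0016 0.1068]
  top 541 [ 0.53005 -0.0123   0.1042 ] [0.0106 0.029  0.0066]
orange 551 [330. 126.] med [ 0.5809 -0.0058  0.1055] [ 0.5764 -0.0201  0.0302] [0.5858 0.0082 0.1072]
  top 490 [ 0.5812  -0.0058   0.10455] [0.0102 0.0291 0.0063]
```

View pics/w3.png

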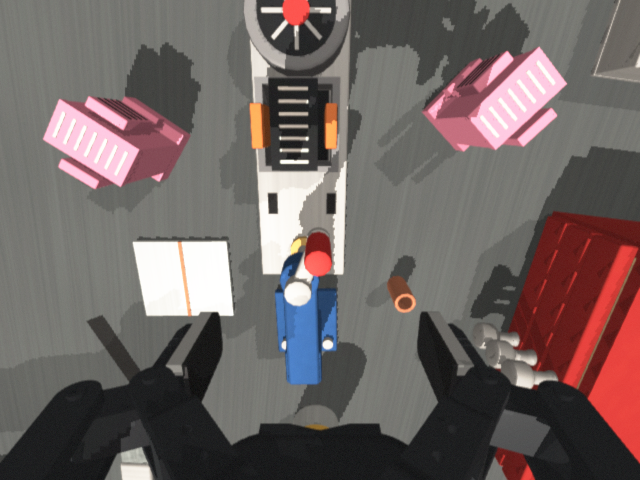

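The view shows the orange catches at (259,125) and (330,126), the knob at (319,250) at its end position with its top at 0.159, and the bystanders undisturbed. Next I'll move above the cassette.

Emit:
apply_moves:
  plan:
    - [[0.03,-0.006,0],[0,0,0]]
    - [[0.07,-0.016,0],[0,0,0]]
    - [[0.075,-0.016,0],[0,0,0]]
    - [[0.07,-0.016,0],[0,0,0]]
    - [[0.03,-0.006,0],[0,0,0]]
    - [[0,0,0.05],[0,0,0]]
    - [[0,0,0.05],[0,0,0]]
    - [[0,0,0],[0,0,0]]
    - [[0,0,0],[0,0,0]]
    - [[0,0,0],[0,0,0]]
    - [[0,0,0],[0,0,0]]
    - [[0,0,0],[0,0,0]]

```text
time_s: 12.52
tcp_pos: [0.5559, -0.0089, 0.1952]
orientation: [0.663, 0.749, 0.0, 0.0]
force: [-0.7, 0.0, -0.4]
width: 1.001
finger_force: 0.0
```

```bash
python3 w.py w4.png | grep -A1 -E 'orange|yaw'
```

```text
[ 0.5559 -0.0089  0.1952] [6.627e-01 7.489e-01 1.000e-04 2.000e-04] yaw 1.6928165584146309
red 9604 [598. 355.] med [ 0.8158 -0.0901  0.0639] [ 0.8141 -0.143   0.0094] [ 0.8728 -0.0604  0.1074]
--
orange 470 [287. 233.] med [ 0.5324 -0.0019  0.0862] [ 0.5255 -0.0228  0.0411] [0.5349 0.0035 0.1055]
  top 119 [ 0.53005 -0.0103   0.1031 ] [0.0103 0.028  0.0071]
orange 596 [352. 236.] med [0.5781 0.0014 0.0891] [ 0.5758 -0.0193  0.0375] [0.585  0.0095 0.1063]
  top 205 [ 0.5808  -0.00535  0.1037 ] [0.0103 0.03   0.0067]
```

View pics/w4.png

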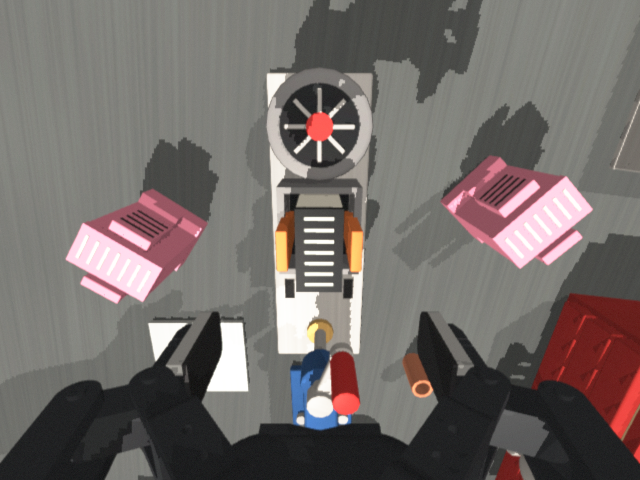

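The tool is centred over the cassette, with catches at (287,233) and (352,236). I'll descend.

Emit:
apply_moves:
  plan:
    - [[0.003,-0.002,0.04],[0,0,0]]
    - [[0,0,0.07],[0,0,0]]
    - [[0,0,0.07],[0,0,0]]
    - [[0,0,0.07],[0,0,0]]
    - [[0,0,0.06],[0,0,0]]
    - [[0,0,0.045],[0,0,0]]
    - [[0,0,0.03],[0,0,0]]
    - [[0,0,0],[0,0,0]]
    - [[0,0,0],[0,0,0]]

```text
time_s: 13.7
tcp_pos: [0.5556, -0.008, 0.0801]
orientation: [0.663, 0.749, 0.0, 0.0]
force: [-0.4, -0.4, 0.9]
width: 0.998
finger_force: 0.0
```

Emit:
apply_moves:
  plan:
    - [[0,0,0],[0,0,0]]
    - [[0,0,0],[0,0,0]]
    - [[0,0,0],[0,0,0]]
    - [[0,0,0],[0,0,0]]
    - [[0,0,0],[0,0,0]]
    - [[0,0,0],[0,0,0]]
    - [[0,0,0],[0,0,0]]
    - [[0,0,0],[0,0,0]]
  claw: -1
  force: 40

```text
time_s: 14.7
tcp_pos: [0.5556, -0.0081, 0.0811]
orientation: [0.663, 0.749, 0.0, 0.001]
force: [-4.4, -0.7, 14.3]
width: 0.533
finger_force: 40.0
```

```bash
python3 - <<'E'
from h import *
a,_,_=shot('wrist');b,_,_=shot('side')
im=np.hstack([cv2.resize(a[150:450,180:460],(420,450)),cv2.resize(b[190:310,280:380],(375,450))])
cv2.imwrite('pics/g.png',cv2.cvtColor(im,cv2.COLOR_RGB2BGR))
E
```

```text
(no output)
```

View pics/g.png

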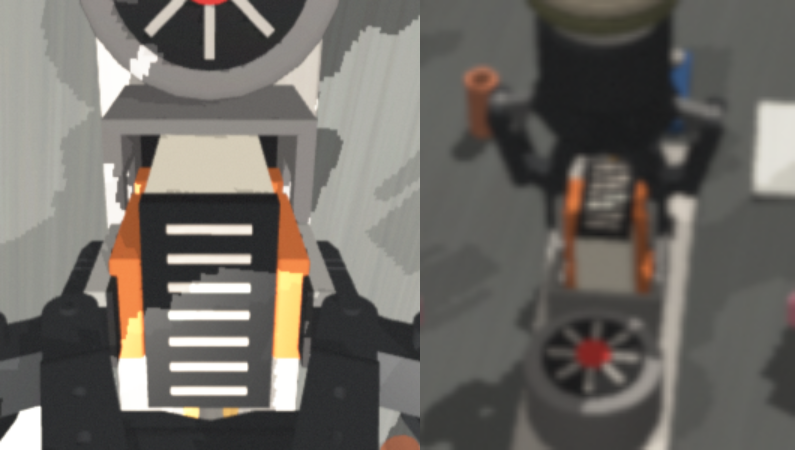

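Both pads sit on the two orange catches, which are pressed in against the body. I'll start the lift slowly.

Emit:
apply_moves:
  plan:
    - [[0,0,-0.005],[0,0,0]]
    - [[0,0,-0.01],[0,0,0]]
    - [[0,0,-0.01],[0,0,0]]
    - [[0,0,-0.015],[0,0,0]]
    - [[0,0,0],[0,0,0]]

```text
time_s: 15.42
tcp_pos: [0.5554, -0.008, 0.0919]
orientation: [0.663, 0.749, 0.0, 0.0]
force: [0.3, -0.4, -3.3]
width: 0.527
finger_force: 41.2
```

Force z is −3.3 N, which matches the cassette's weight, so it has come free. I'll lift the rest.

Emit:
apply_moves:
  plan:
    - [[0,0,-0.02],[0,0,0]]
    - [[0,0,-0.03],[0,0,0]]
    - [[0,0,-0.03],[0,0,0]]
    - [[0,0,-0.03],[0,0,0]]
    - [[0,0,-0.04],[0,0,0]]
    - [[0,0,-0.04],[0,0,0]]
    - [[0,0,-0.04],[0,0,0]]
    - [[0,0,-0.04],[0,0,0]]
    - [[0,0,-0.04],[0,0,0]]
    - [[0,0,-0.04],[0,0,0]]
    - [[0,0,-0.03],[0,0,0]]
    - [[0,0,-0.02],[0,0,0]]
    - [[0,0,-0.01],[0,0,0]]
    - [[0,0,0],[0,0,0]]
    - [[0,0,0],[0,0,0]]
    - [[0,0,0],[0,0,0]]
    - [[0,0,0],[0,0,0]]
    - [[0,0,0],[0,0,0]]

```text
time_s: 17.68
tcp_pos: [0.5551, -0.008, 0.2144]
orientation: [0.663, 0.749, -0.0, -0.0]
force: [-0.0, 0.3, -3.2]
width: 0.529
finger_force: 41.4
```

```bash
python3 - <<'E'
from h import *
b,_,_=shot('side','s9.png');a,_,_=shot('wrist')
im=np.hstack([cv2.resize(a[130:460,160:480],(400,412)),cv2.resize(b[100:330,260:420],(287,412))])
cv2.imwrite('pics/g2.png',cv2.cvtColor(im,cv2.COLOR_RGB2BGR));o=observe();print(o['force'],o['width'],o['finger_force'],o['dq'].round(4))
E
```

```text
[ 0.08498445  0.41524423 -2.63823434] 0.5246233013797481 41.43990218639374 [ 0.0007  0.0001 -0.0004  0.0001 -0.0006 -0.0004 -0.0026]
```

View pics/g2.png

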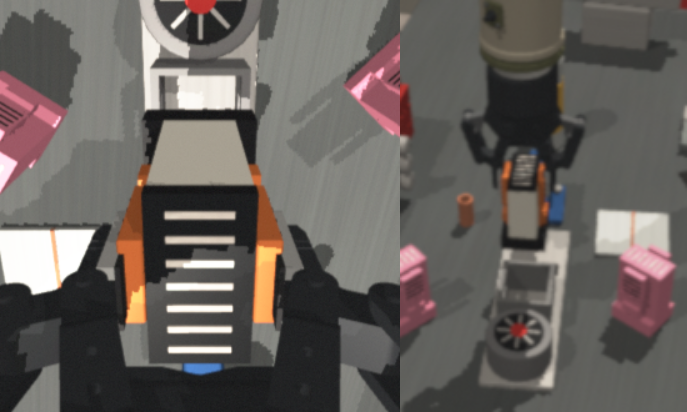

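The cassette is out of the well and upright, held by both catches, with its underside at about 0.144 m. The blower is still in place.

```bash
python3 -c "
from plant import *
print(sign_off())"
```

```text
the job is handed in; nothing more can be done
None
```

I turned the crank to its stop and lifted the cassette out by its squeezed catches; it is held still and upright, underside about 14 cm above the table (8 cm above the blower), and the job is handed in, though no verdict came back.

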